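# Load the orbital shaker

### The arm

A 6-joint arm with a two-finger parallel gripper is mounted at the origin on a cart in front of the work surface, level with it; the furniture and walls round the work are solid. World frame = base frame: x ahead of the robot, y to its left, z up, the work surface at z = 0. Lengths are in m, angles in rad, forces in N, time in s.
With the tool pointing down it reaches from about 0.35 to 0.775 m from the base axis. Payload 5.5 kg.
Tool frame: the origin (TCP) lies on the centre line of the jaws, within the pads' length; the fingertips stand 11 mm ahead of it and the grasp point (between the pads) lies 8 mm behind it; z points along the fingers, y is the line along which they close (so a half turn about z gives the same grasp; the last joint's range is limited). The gripper opens to 85 mm and grips with 20 to 120 N. Pads are 22 mm wide; open, the fingers measure 114 mm over their backs; the gripper's body (76 mm by 85 mm) begins 54 mm behind the grasp point. The pads swing forward as they close: fully open they stand 13 mm farther back than shut.
Start: joints at [1.124, 0.313, 0.046, 1.304, 0, 1.431], TCP at [0.174, 0.548, 0.242] pointing down, gripper open.
Joint ranges: [-2.76, 2.76], [-0.86, 1.69], [-1.03, 1.26], [-2.2, 2.34], [-1.47, 1.5], [-3.14, 3.14]. Speed limits (rad/s): [2.57, 2.57, 3.14, 3.14, 3.14, 3.14].

### API

Orientations are given as a unit quaternion [w, x, y, z].
In Python, from workcell import get_state, eyes, env gives the robot as it stands.
- The arm moves only by the shell command python3 -m inch 'ROWS' [OPENING] [FORCE]. ROWS is JSON, one flat list of numbers, 4 for each row, row after row: the shift along the tool's x, y, z in cm, then the turn about the tool's z in rad. A call has exactly 5 rows; each row shifts and turns the commanded pose from where the row before left it, along the tool's axes as they then stand; what a row does not reach is not made up. A row lasts 1/12 s, in which the tool goes at most 41.7 mm and 7.16 degrees, less where a joint would pass 70% of its speed; a pose out of reach is approached as far as the arm can. A call is refused whole if a number of a shift passes 4.17 or a number of a turn 0.125, either way. A call with a gripper value outside its range is refused whole. OPENING is the opening, from -1 (shut) to 1 (fully open), set as the call begins (- or left out, the last holds). The fingers move at their own pace and stop on an object; FORCE is the grip in N (left out, the last holds). Time passes only in rows, so rows that do not move let the fingers close, or fill a call up. It gives the time, the measured TCP pose, the force, the opening and the grip force at its end, in the units of the state.
- get_state(): the state, without advancing time (a new reading comes with each control period).
- eyes.read_camera(name): name is "scene" or "top"; returns the picture (480x640x3 uint8, red, green, blue); there is no depth.
- eyes.camera_info(name): a dict with "fovy" (degrees; the focal length in pixels is half the picture's height over the tangent of half this angle, whatever the lens; pixels are square), "cx", "cy" (the principal point, pixels), "xyz" and "orientation" of the camera in the world. Camera axes: x right, y down, z forward; pixel columns grow to the right and rows downward; lengths in m; the calibration is good to about 2 mm. A picture is of the moment at which its call begins. camera_info takes no time and is no camera call.
- env.hand_in(): hands the job in; it is judged then, once.
The state is a dict: "clock": time; "joint_pos": joint angles; "qvel": joint speeds; "tau": joint torques, N m; "tcp_pos": TCP position; "orientation": TCP orientation; "wrist_force": force on the tool from outside, world axes, zero at the start; "ft_torque": the same for the moment, N m; "finger_gap": finger opening in m; "grip_force": force on a finger pad.
Only numpy, scipy, OpenCV 4.12 (cv2) and the standard library are available. Lean on these libraries where they do the work, as an engineer would, in place of code of your own. Each camera call takes 0.05 s, during which the arm holds its last target. There are 200 camera calls.

### The job

Load the orbital shaker: pick up the large conical flask, the small conical flask, the brown bottle with the screw cap and the short clear bottle, and stand each one in the flask clamp of its own size, so that it sits down on the clamp's plate, upright between the four arms, with no vessel left in a clamp too big for it. They are glass: keep them upright all the way, set them down gently, and leave the two little dropper bottles standing where they are.

Things in the scene. Friction and masses are not known exactly. Their poses are not given: they have to be found in the camera images.
- large_flask_mid (a point): large open conical (Erlenmeyer) flask of clear glass, loose, 0.19 kg, base 98 mm across, 171 mm high, narrowing to the neck; pinch it from above at the neck, 10 to 20 mm below the rim, where the fingers close to about 47 mm. The point is on its axis, half-way up (85.5 mm above its base); z is its axis, up when it stands.
- small_flask_mid (a point): small open conical (Erlenmeyer) flask of clear glass, loose, 0.2 kg, base 79 mm across, 136 mm high, narrowing to the neck; pinch it from above at the neck, 10 to 20 mm below the rim, where the fingers close to about 42 mm. The point is on its axis, half-way up (68 mm above its base); z is its axis, up when it stands.
- amber_bottle_mid (a point): brown glass bottle with a black screw cap fixed on, loose, 0.35 kg, 68 mm across, 147 mm high; the cap is 41 mm across and takes up the top 20 mm: pinch it there from above, 10 mm below its top (fingers close to about 46 mm). The point is on its axis, half-way up (73.5 mm above its base); z is its axis, up when it stands.
- clear_bottle_mid (a point): short clear glass bottle with a wide lip, loose, 0.14 kg, 58 mm across, 103 mm high; the body is straight-sided up to about 70 mm: pinch it from above across the body, about 65 to 70 mm above its base. The point is on its axis, half-way up (51.5 mm above its base); z is its axis, up when it stands.
- clamp_98_seat (a point): steel flask clamp for a 98 mm base, fixed: on a round plate stand four arms, 105 mm apart inside (3.5 mm play all round), to 43 mm above the seat, the top 11 mm flared out 9 mm. Point: centre of the seat, the plate the vessel stands on, 90 mm above the worktop; z up, x and y square with the platform. The four clamps form a square, 125 mm apart; which is in which corner varies.
- clamp_79_seat (a point): steel flask clamp for a 79 mm base, fixed: on a round plate stand four arms, 86 mm apart inside (3.5 mm play all round), to 39 mm above the seat, the top 11 mm flared out 9 mm. Point: centre of the seat, the plate the vessel stands on, 90 mm above the worktop; z up, x and y square with the platform. The arms stand at the square's diagonals.
- clamp_68_seat (a point): steel flask clamp for a 68 mm base, fixed: on a round plate stand four arms, 75 mm apart inside (3.5 mm play all round), to 35 mm above the seat, the top 11 mm flared out 9 mm. Point: centre of the seat, the plate the vessel stands on, 90 mm above the worktop; z up, x and y square with the platform. The shaker's platform is 264 mm square, its top 85 mm above the worktop.
- clamp_58_seat (a point): steel flask clamp for a 58 mm base, fixed: on a round plate stand four arms, 65 mm apart inside (3.5 mm play all round), to 31 mm above the seat, the top 11 mm flared out 9 mm. Point: centre of the seat, the plate the vessel stands on, 90 mm above the worktop; z up, x and y square with the platform. 
- brown_dropper_mid (a point): dropper bottle of brown glass with a black rubber-bulb cap, loose, 33 mm across and 107 mm high, not part of the job: it stays where it stands. The point is on its axis, half-way up (53.5 mm); z is its axis.
- white_dropper_mid (a point): dropper bottle of clear glass with a black rubber-bulb cap, loose, 33 mm across and 107 mm high, not part of the job: it stays where it stands. The point is on its axis, half-way up (53.5 mm); z is its axis.
Not all that is in view belongs to the job. What is shaped like the part that bears clear_bottle_mid but purple or red is not meant.

How it is judged:
At the end, for the whole second after the job is handed in: Each of the four vessels stands in the clamp made for its base: its axis within 10 mm of the clamp's centre, its base down on the seat (no more than 6 mm above it), tilted less than 0.1 rad, at rest and released; both dropper bottles still stand upright, within 30 mm of where they were (horizontal distance between large_flask_mid and clamp_98_seat below 0.01 m and z of large_flask_mid in the frame of clamp_98_seat between 0.0775 and 0.0915 m and angle between each of large_flask_mid, small_flask_mid, amber_bottle_mid, clear_bottle_mid, brown_dropper_mid, white_dropper_mid's own z axis and vertical below 0.1 rad and linear speed of each of large_flask, small_flask, amber_bottle, clear_bottle below 0.02 m/s and horizontal distance between small_flask_mid and clamp_79_seat below 0.01 m and z of small_flask_mid in the frame of clamp_79_seat between 0.06 and 0.074 m and horizontal distance between amber_bottle_mid and clamp_68_seat below 0.01 m and z of amber_bottle_mid in the frame of clamp_68_seat between 0.0655 and 0.0795 m and horizontal distance between clear_bottle_mid and clamp_58_seat below 0.01 m and z of clear_bottle_mid in the frame of clamp_58_seat between 0.0435 and 0.0575 m); the robot touches nothing.
It fails at once if a flask or bottle of the job is tipped by more than 30 degrees (angle between any of large_flask_mid, small_flask_mid, amber_bottle_mid, clear_bottle_mid's own z axis and vertical above 0.52 rad).
It fails at once if a vessel is dropped or banged into its clamp: faster than 0.5 m/s in the last 45 mm above the seat ((linear speed of large_flask above 0.5 m/s and horizontal distance between large_flask_mid and clamp_98_seat below 0.03 m and z of large_flask_mid in the frame of clamp_98_seat below 0.1305 m) or (linear speed of small_flask above 0.5 m/s and horizontal distance between small_flask_mid and clamp_79_seat below 0.03 m and z of small_flask_mid in the frame of clamp_79_seat below 0.113 m) or (linear speed of amber_bottle above 0.5 m/s and horizontal distance between amber_bottle_mid and clamp_68_seat below 0.03 m and z of amber_bottle_mid in the frame of clamp_68_seat below 0.1185 m) or (linear speed of clear_bottle above 0.5 m/s and horizontal distance between clear_bottle_mid and clamp_58_seat below 0.03 m and z of clear_bottle_mid in the frame of clamp_58_seat below 0.0965 m)).
It fails at once if a dropper bottle is shifted by more than 30 mm or knocked over (distance of any of brown_dropper_mid, white_dropper_mid from where it was at the start of the episode above 0.03 m).
It also fails if it takes over 115 s, if anything falls off the work surface, if the arm or the gripper's body presses on something with over 40 N, if the wrist force passes 120 N, or if a joint passes its speed limit or range.

## Working session

There is one attempt and no reset: what is moved stays moved. The work goes in short steps, Python scripts to look and compute and a shell command to move; the robot and the scene stay as the last step left them, time stands still between calls to the robot, and variables do not carry over. Pictures are saved under pics/ and viewed, at most 16 in all, crops included, and the job is handed in when it is done.

```bash
mkdir -p pics; python3 - <<'E'
from workcell import get_state, eyes
import cv2
for n in("scene","top"):
    cv2.imwrite(f"pics/{n}0.png",cv2.cvtColor(eyes.read_camera(n),cv2.COLOR_RGB2BGR)); print(n,eyes.camera_info(n))
print(get_state())
E
```

```text
scene {'fovy': 51.217609480564164, 'cx': 327.4278516602963, 'cy': 236.96499677726914, 'xyz': array([ 0.14255042, -0.91916428,  0.94146222]), 'orientation': array([-0.37774599,  0.89488252, -0.2179296 ,  0.09486796])}
top {'fovy': 55.22415468772102, 'cx': 313.0051759954712, 'cy': 244.7557859455783, 'xyz': array([ 0.25009246, -0.12088655,  1.56001344]), 'orientation': array([-0.07691332,  0.72170871, -0.68368224,  0.07615431])}
{'clock': 0.1, 'joint_pos': array([ 1.12438001e+00,  3.13976887e-01,  4.50915324e-02,  1.30360529e+00,
       -1.78744019e-05,  1.43120337e+00]), 'qvel': array([-0.00102248, -0.00224644,  0.00163581, -0.00174328, -0.00093365,
       -0.00079064]), 'tau': array([ 3.42337858e-03, -4.81727636e+01,  2.99242902e+01,  1.28065195e-02,
       -6.66253050e-05, -1.65996352e-05]), 'tcp_pos': array([0.17348668, 0.54774196, 0.24146825]), 'orientation': array([-2.36128888e-04,  1.52810565e-01,  9.88255136e-01, -8.13635258e-04]), 'wrist_force': array([ 0.02159319, -0.40215768,  0.63736521]), 'ft_torque': array([ 0.02653045, -0.03186201,  0.03826884]), 'grip_force': 0.0, 'finger_gap': 0.08537943109555866}
```

View pics/scene0.png

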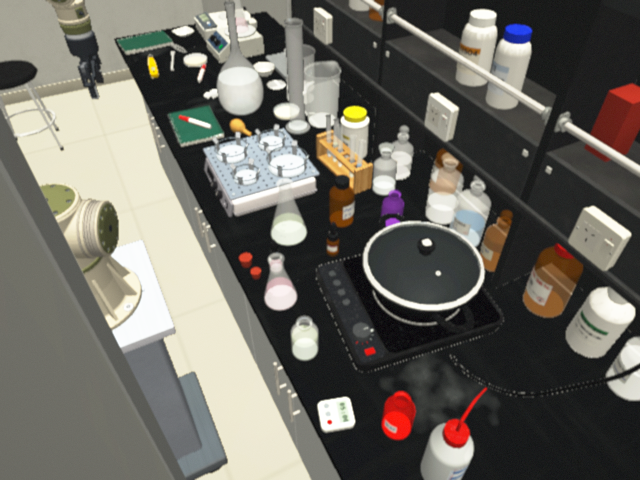

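View pics/top0.png

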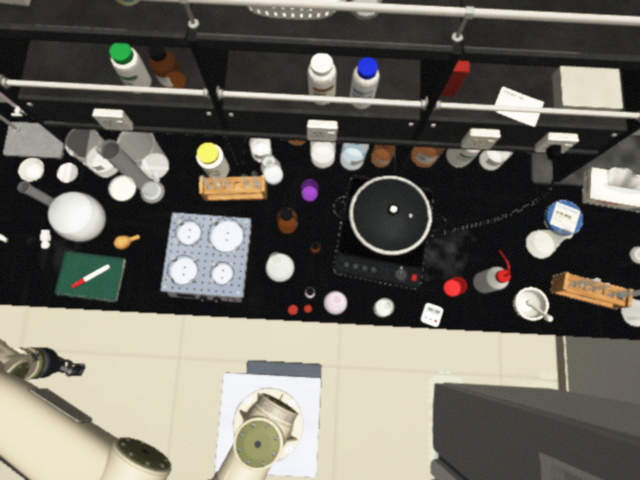

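Candidates (top pixels):
- Large flask: 280,267, versus the volumetric flask at 76,217.
- Small flask: the pink one at 335,302.
- Amber bottle: 288,220, versus the brown shelf bottles at 383,155 and 425,155.
- Clear bottle: 384,308, versus purple 310,190, red 455,287 and the back-row clear bottles.
- Droppers: 315,248 (brown) and 309,292 (white).

I'll check these in close crops.

```bash
python3 - <<'E'
import cv2
t=cv2.imread("pics/top0.png")[195:330,150:410]; s=cv2.imread("pics/scene0.png")[110:370,190:390]
cv2.imwrite("pics/tc.png",cv2.resize(t,None,fx=3,fy=3,interpolation=cv2.INTER_CUBIC))
cv2.imwrite("pics/sc.png",cv2.resize(s,None,fx=2.3,fy=2.3,interpolation=cv2.INTER_CUBIC))
E
```

```text
(no output)
```

View pics/tc.png

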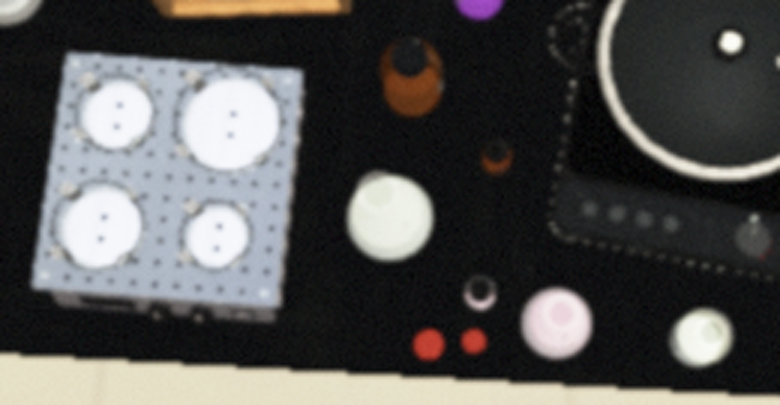

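View pics/sc.png

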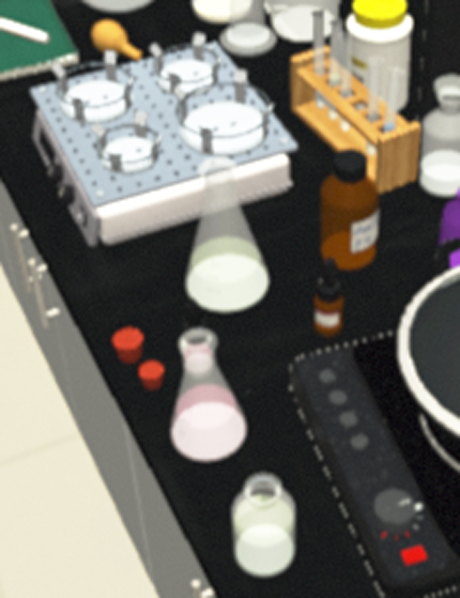

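Choices confirmed. Top view clamps: 98 at (226,235), 79 at (183,270), 68 at (189,233), 58 at (222,273). The vessels and droppers are as listed. The white dropper (309,292) is hidden behind the small flask in the scene view, and the red caps and red/purple bottles are not part of the job. Next I measure.

```bash
cat > h.py <<'E'
import numpy as np, cv2
from scipy.spatial.transform import Rotation as R
from workcell import get_state, eyes, env
def cam(n):
    i=eyes.camera_info(n); q=i["orientation"]
    return 240/np.tan(np.radians(i["fovy"]/2)),i["cx"],i["cy"],np.array(i["xyz"]),R.from_quat([q[1],q[2],q[3],q[0]]).as_matrix()
def ray(n,p):
    f,cx,cy,o,M=cam(n); d=M@np.array([(p[0]-cx)/f,(p[1]-cy)/f,1]); return o,d
def on(n,p,z):
    o,d=ray(n,p); return (o+d*(z-o[2])/d[2])[:2]
def proj(n,P):
    f,cx,cy,o,M=cam(n); c=M.T@(np.array(P)-o); return np.array([cx+f*c[0]/c[2],cy+f*c[1]/c[2]])
def snap(n,path,box=None,k=1):
    im=cv2.cvtColor(eyes.read_camera(n),cv2.COLOR_RGB2BGR)
    if box: x0,y0,x1,y1=box; c=im[y0:y1,x0:x1]
    else: c=im
    cv2.imwrite(path,cv2.resize(c,None,fx=k,fy=k,interpolation=cv2.INTER_CUBIC)); return im
E
python3 - <<'E'
from h import *
np.set_printoptions(precision=4,suppress=True)
t=cv2.imread("pics/top0.png"); k=4
tb=cv2.resize(t,None,fx=k,fy=k,interpolation=cv2.INTER_CUBIC)
def blob(mask,box):
    x0,y0,x1,y1=[k*v for v in box]; m=mask[y0:y1,x0:x1].astype(np.uint8)
    c=max(cv2.findContours(m,0,1)[0],key=cv2.contourArea)
    (x,y),r=cv2.minEnclosingCircle(c); M=cv2.moments(c)
    f=lambda u,v:np.array([(u+x0+.5)/k-.5,(v+y0+.5)/k-.5])
    return f(x,y),r/k,f(M['m10']/M['m00'],M['m01']/M['m00']),np.sqrt(M['m00']/np.pi)/k
g=cv2.cvtColor(tb,cv2.COLOR_BGR2GRAY); hsv=cv2.cvtColor(tb,cv2.COLOR_BGR2HSV)
for n,b in dict(c98=(206,216,247,255),c79=(164,252,203,290),c68=(172,217,207,250),c58=(208,258,237,289)).items():
    c,r,m,ra=blob(g>222,b); print(n,"px",m,"d mm",2*ra/312*1000,"xy",on("top",m,.09))
for n,b in dict(large=(260,245,300,288),small=(318,285,350,320),clear=(370,293,400,322)).items():
    c,r,m,ra=blob(g>110,b); print(n,"circ",c,r,"mom",m,ra,"xy0",on("top",c,.0),on("top",c,.03))
c,r,m,ra=blob((hsv[...,1]>110)&(hsv[...,2]>40),(270,200,306,240)); print("amber",c,r,m,ra,on("top",c,0))
print("droppers",on("top",(315,248),.05),on("top",(310,292),.05))
# checks: scene bases (crop/2.3+offset) bottom-centre estimates, TCP reprojection
for n,p in dict(large=(228,283),small=(208,430),clear=(264,550),amber=(349,246)).items():
    print("scene base",n,on("scene",(p[0]/2.3+190,p[1]/2.3+110),.005))
s=get_state()['tcp_pos']; print(proj("top",s),proj("scene",s))
for pl in [(65,52),(303,70),(280,306),(32,288)]: print("plat",on("top",(pl[0]/3+150,pl[1]/3+195),.085))
E
```

```text
c98 px [226.439 235.818] d mm 95.6883749553854 xy [0.5884 0.1756]
c79 px [183.2825 270.3654] d mm 79.42379860293701 xy [0.4662 0.3041]
c68 px [188.629  232.7868] d mm 66.98952042065679 xy [0.5918 0.3009]
c58 px [221.9598 273.4648] d mm 59.58135661990146 xy [0.4629 0.1783]
large circ [279.2232 266.5223] 14.941131591796875 mom [279.4554 266.876 ] 14.268810775615012 xy0 [0.5107 0.0022] [ 0.5057 -0.0002]
small circ [335.137  302.3424] 11.655481338500977 mom [335.1691 302.3158] 11.476526590937114 xy0 [ 0.3983 -0.1955] [ 0.3954 -0.194 ]
clear circ [383.4605 307.2347] 10.27247142791748 mom [383.5105 307.1489] 9.5740952594482 xy0 [ 0.3906 -0.3594] [ 0.3879 -0.3549]
amber [286.7362 220.7183] 13.044154167175293 [287.0676 223.0468] 10.074773692587653 [ 0.6752 -0.0129]
droppers [ 0.5719 -0.1175] [ 0.423  -0.1089]
scene base large [ 0.507 -0.005]
scene base small [ 0.3973 -0.197 ]
scene base clear [ 0.3861 -0.3548]
scene base amber [ 0.6649 -0.0129]
[ 69.1465 360.8271] [98.4671 90.9967]
plat [0.6599 0.3666]
plat [0.6537 0.1006]
plat [0.3913 0.1036]
plat [0.3962 0.3704]
```

```bash
python3 -m inch '[0,0,-2,-0.102, 0,0,-2,-0.102, 0,0,-2,-0.103, -2.5,-2.7,0,0, -2.5,-2.7,0,0]' 1 60
python3 -m inch '[-2.25,-2.45,0,0, -2.25,-2.45,0,0, -2.25,-2.45,0,0, -2.25,-2.45,0,0, -2.25,-2.45,0,0]'
python3 -m inch '[-2.25,-2.45,0,0, -2.25,-2.45,0,0, -2.25,-2.45,0,0, -2.25,-2.45,0,0, -2.25,-2.45,0,0]'
python3 - <<'E'
from h import *
np.set_printoptions(precision=4,suppress=True)
def mid(a,b):
    (o,d),(p,e)=a,b; s=np.linalg.lstsq(np.c_[d,-e],p-o,rcond=None)[0]; A=o+s[0]*d;B=p+s[1]*e; return (A+B)/2,np.linalg.norm(A-B)
T=lambda p:(p[0]/3+150,p[1]/3+195); S=lambda p:(p[0]/2.3+190,p[1]/2.3+110)
for n,(t,s,z) in dict(large=((378,190),(215,160),.171),small=((561,313),(198,338),.136),clear=((712,330),(264,488),.103),amber=((409,56),(349,165),.147)).items():
    print(n,on("top",T(t),z),on("scene",S(s),z),*mid(ray("top",T(t)),ray("scene",S(s))))
s=get_state();print(s['tcp_pos'],s['orientation'],s['joint_pos'])
E
```

```text
clock: 0.52
tcp_pos: [0.2235, 0.495, 0.3031]
orientation: [0.001, -0.002, 1.0, 0.001]
wrist_force: [1.1, -1.0, -0.5]
finger_gap: 0.0853
grip_force: 0.0
clock: 0.93
tcp_pos: [0.3368, 0.3703, 0.302]
orientation: [-0.0, -0.0, 1.0, -0.0]
wrist_force: [-0.0, 0.6, -0.4]
finger_gap: 0.0854
grip_force: 0.0
clock: 1.35
tcp_pos: [0.4494, 0.2478, 0.302]
orientation: [-0.0, -0.0, 1.0, -0.0]
wrist_force: [-0.1, 0.7, 0.1]
finger_gap: 0.0852
grip_force: 0.0
large [0.5071 0.0004] [0.5098 0.016 ] [ 0.5039 -0.0007  0.1847] 0.001246573883351634
small [ 0.3949 -0.1943] [ 0.3987 -0.1897] [ 0.3957 -0.1943  0.1413] 0.002597266458725452
clear [ 0.389  -0.3558] [ 0.3884 -0.3559] [ 0.3888 -0.3558  0.1028] 0.0005578092890453668
amber [ 0.6584 -0.0202] [ 0.6508 -0.0314] [ 0.6598 -0.0189  0.1358] 0.003586610875392831
[0.4494 0.2478 0.302 ] [-0.0003 -0.0001  1.     -0.    ] [0.3473 0.1823 0.0198 1.4088 0.0001 0.3471]
```

```bash
python3 -m inch '[0.4,-4.02,0,0, 0.4,-4.02,0,0, 0.4,-4.02,0,0, 0.4,-4.02,0,0, 0.4,-4.02,0,0]' |grep tcp
python3 -m inch '[0.4,-4.02,0,0, 0.4,-4.02,0,0, 0.4,-4.02,0,0, 0.4,-4.02,0,0, 0.4,-4.02,0,0]' |grep tcp
python3 -m inch '[0.4,-4.02,0,0, 0.4,-4.02,0,0, 0.4,-4.02,0,0, 0.4,-4.02,0,0, 0.4,-4.02,0,0]' |grep tcp
python3 -m inch '[0,0,3,0, 0,0,3,0, 0,0,3,0, 0,0,3,0, 0,0,3,0]'
python3 - <<'E'
from h import *
snap("scene","pics/s1.png",(230,230,400,400),3)
E
```

```text
tcp_pos: [0.4279, 0.0466, 0.3019]
tcp_pos: [0.4079, -0.1545, 0.3021]
tcp_pos: [0.388, -0.3556, 0.3019]
clock: 3.02
tcp_pos: [0.3884, -0.3536, 0.1505]
orientation: [-0.0, 0.0, 1.0, 0.0]
wrist_force: [-0.5, -0.2, 0.5]
finger_gap: 0.0849
grip_force: 0.0
```

View pics/s1.png

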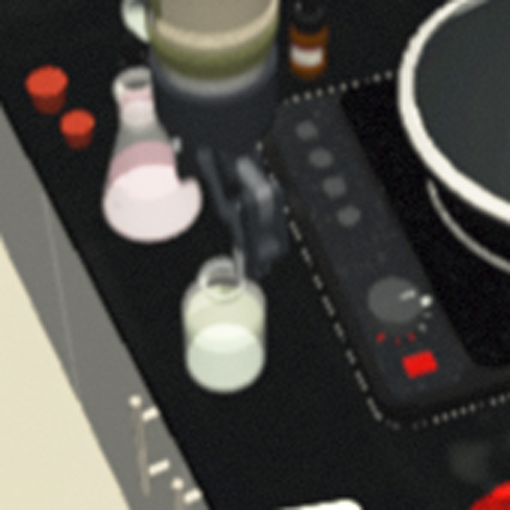

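```bash
python3 - <<'E'
from h import *
s=get_state()['tcp_pos']; c=lambda P:(proj("scene",P)-230)*3
for dz in(-.011,0,.03): print(dz,[c(s-[0,0,-dz]+[0,dy,0]).round() for dy in(-.05,0,.05)])
for z in(0,.065,.103): print(z,c([.3888,-.3558,z]).round())
E
```

```text
-0.011 [array([250., 300.]), array([217., 245.]), array([185., 193.])]
0 [array([250., 290.]), array([216., 235.]), array([185., 183.])]
0.03 [array([249., 262.]), array([215., 206.]), array([183., 154.])]
0 [228. 361.]
0.065 [226. 309.]
0.103 [225. 276.]
```

```bash
python3 -m inch '[0,0,2,0, 0,0,2,0, 0,0,2,0, 0,0,2,0, 0,0,1,0]'|egrep 'tcp|force'
python3 -m inch '[0,0,0,0, 0,0,0,0, 0,0,0,0, 0,0,0,0, 0,0,0,0]' -1 50|egrep 'tcp|force|gap'
python3 -m inch '[0,0,0,0, 0,0,0,0, 0,0,0,0, 0,0,0,0, 0,0,0,0]'
python3 - <<'E'
from h import *
a=snap("scene","pics/s2.png",(230,230,400,400),3)
E
```

```text
tcp_pos: [0.3881, -0.3528, 0.0606]
wrist_force: [0.5, 0.1, -0.1]
grip_force: 0.0
tcp_pos: [0.3896, -0.3548, 0.0638]
wrist_force: [-0.7, 0.2, 3.4]
finger_gap: 0.0551
grip_force: 53.4
clock: 4.32
tcp_pos: [0.3896, -0.3548, 0.0638]
orientation: [0.001, -0.0, 1.0, -0.001]
wrist_force: [-0.6, -0.8, 6.0]
finger_gap: 0.0546
grip_force: 53.7
```

View pics/s2.png

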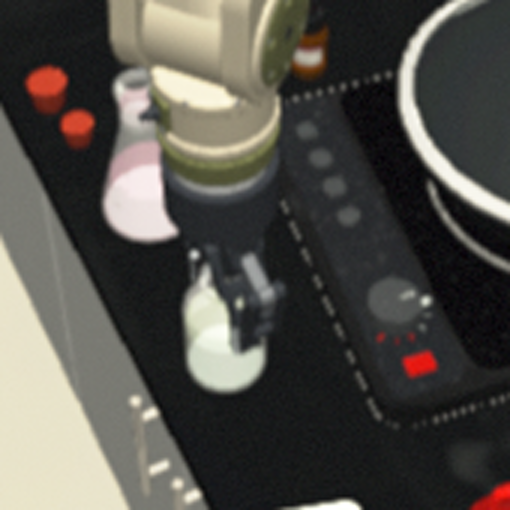

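```bash
python3 -m inch '[0,0,-1,0, 0,0,-2,0, 0,0,-2.5,0, 0,0,-2.5,0, 0,0,-2.5,0]'|egrep 'tcp|gap'
python3 -m inch '[0,0,-2.5,0, 0,0,-2.5,0, 0,0,-2.5,0, 0,0,-1.5,0, 0,0,-0.5,0]'|egrep 'tcp|gap|force'
for i in 1 2 3 4; do python3 -m inch '[-0.365,2.66,0,0, -0.365,2.66,0,0, -0.365,2.66,0,0, -0.365,2.66,0,0, -0.365,2.66,0,0]'|egrep 'tcp|gap'; done
python3 -m inch '[0,0,0,0, 0,0,0,0, 0,0,0,0, 0,0,0,0, 0,0,0,0]'
python3 - <<'E'
from h import *
snap("scene","pics/s3.png",(190,40,350,240),3)
c=lambda P:((proj("scene",P)-[190,40])*3).round()
s=get_state()['tcp_pos']
for z in(-.060,0,.039): print(z,c(s+[0,0,z]))
print(c([.4629,.1783,.09]))
E
```

```text
tcp_pos: [0.3885, -0.3531, 0.1686]
finger_gap: 0.055
tcp_pos: [0.3895, -0.3544, 0.2658]
wrist_force: [0.7, 0.6, -1.4]
finger_gap: 0.0545
grip_force: 53.3
tcp_pos: [0.4064, -0.2191, 0.2615]
finger_gap: 0.0546
tcp_pos: [0.4245, -0.0861, 0.2616]
finger_gap: 0.0546
tcp_pos: [0.4427, 0.0467, 0.2616]
finger_gap: 0.055
tcp_pos: [0.4609, 0.1796, 0.2615]
finger_gap: 0.0551
clock: 7.28
tcp_pos: [0.4616, 0.1773, 0.2622]
orientation: [-0.0, 0.001, 1.0, -0.0]
wrist_force: [0.0, -0.3, -1.1]
finger_gap: 0.0544
grip_force: 53.5
-0.06 [153. 305.]
0 [145. 245.]
0.039 [140. 204.]
[168. 407.]
```

View pics/s3.png

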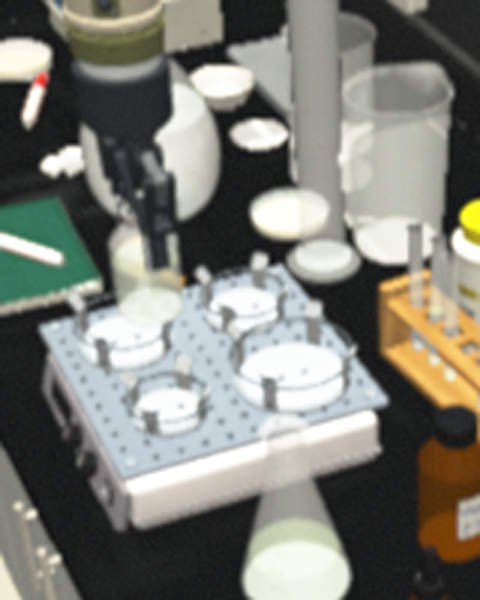

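```bash
python3 -m inch '[-0.1,0.1,1.5,0, 0,0,1.5,0, 0,0,1.5,0, 0,0,1.5,0, 0,0,1.5,0]'|egrep 'tcp|gap|force'
python3 -m inch '[0,0,0.6,0, 0,0,0.6,0, 0,0,0.6,0, 0,0,0.5,0, 0,0,0.5,0]'|egrep 'tcp|gap|force'
python3 -m inch '[0,0,0.3,0, 0,0,0.2,0, 0,0,0.2,0, 0,0,0,0, 0,0,0,0]'|egrep 'tcp|gap|force'
```

```text
tcp_pos: [0.4628, 0.1785, 0.1868]
wrist_force: [0.5, -0.4, -1.1]
finger_gap: 0.0549
grip_force: 53.5
tcp_pos: [0.4632, 0.1792, 0.1595]
wrist_force: [1.2, -0.2, -1.4]
finger_gap: 0.0547
grip_force: 53.5
tcp_pos: [0.4634, 0.1792, 0.1538]
wrist_force: [-1.8, -1.6, 7.0]
finger_gap: 0.0547
grip_force: 54.4
```

```bash
python3 -m inch '[0,0,0,0, 0,0,0,0, 0,0,0,0, 0,0,0,0, 0,0,0,0]' 1|egrep 'tcp|gap|force'
python3 -m inch '[0,0,-1,0, 0,0,-2,0, 0,0,-3,0, 0,0,-3,0, 0,0,-3,0]'|egrep 'tcp|gap|force'
python3 -m inch '[0.68,-3.73,0,0, 0.68,-3.73,0,0, 0.68,-3.73,0,0, 0.68,-3.73,0,0, 0.68,-3.73,0,0]' 0.55|egrep 'tcp|gap'
python3 -m inch '[0.68,-3.73,0,0, 0.68,-3.73,0,0, 0.68,-3.73,0,0, 0.68,-3.73,0,0, 0.68,-3.73,0,0]'|egrep 'tcp|gap'
python3 -m inch '[0,0,2,0, 0,0,2,0, 0,0,2,0, 0,0,1.5,0, 0,0,1,0]'|egrep 'tcp|gap'
python3 - <<'E'
from h import *
snap("scene","pics/s4.png",(210,110,370,310),3)
c=lambda P:((proj("scene",P)-[210,110])*3).round()
s=get_state()['tcp_pos']
for y in(-.035,0,.035): print(y,c(s+[0,y,-.011]))
print(c([.3957,-.1943,.136]), c([.4629,.1783,.09]), c([.4629,.1783,.193]))
E
```

```text
tcp_pos: [0.4627, 0.1793, 0.1522]
wrist_force: [0.2, 0.2, -0.3]
finger_gap: 0.0855
grip_force: 0.0
tcp_pos: [0.4624, 0.1792, 0.2742]
wrist_force: [1.0, 0.0, -0.1]
finger_gap: 0.0857
grip_force: 0.0
tcp_pos: [0.4283, -0.0086, 0.2732]
finger_gap: 0.0662
tcp_pos: [0.3941, -0.1955, 0.2733]
finger_gap: 0.0664
tcp_pos: [0.3942, -0.1936, 0.1863]
finger_gap: 0.0663
-0.035 [210. 441.]
0 [190. 410.]
0.035 [171. 380.]
[197. 446.] [108. 197.] [ 96. 103.]
```

View pics/s4.png

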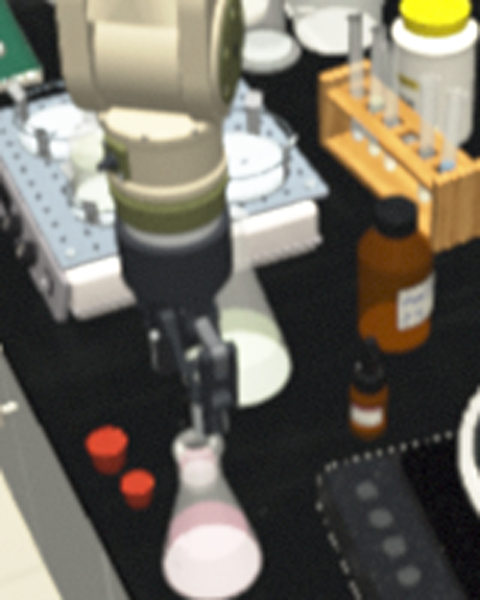

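```bash
python3 -m inch '[-0.15,0,1.5,0, 0,0,1.5,0, 0,0,1.5,0, 0,0,1.5,0, 0,0,1.2,0]'|egrep 'tcp|gap|force'
python3 -m inch '[0,0,0,0, 0,0,0,0, 0,0,0,0, 0,0,0,0, 0,0,0,0]' -1 50|egrep 'tcp|gap|force'
python3 -m inch '[0,0,0,0, 0,0,0,0, 0,0,-0.5,0, 0,0,-1,0, 0,0,-1,0]'
python3 - <<'E'
from h import *
snap("scene","pics/s5.png",(210,110,370,310),3)
E
```

```text
tcp_pos: [0.3968, -0.1938, 0.1154]
wrist_force: [0.1, -0.0, 0.7]
finger_gap: 0.0662
grip_force: 0.0
tcp_pos: [0.3969, -0.1941, 0.1162]
wrist_force: [-0.2, 0.5, 0.7]
finger_gap: 0.0422
grip_force: 50.4
clock: 11.97
tcp_pos: [0.3956, -0.1932, 0.1402]
orientation: [-0.001, -0.0, 1.0, 0.001]
wrist_force: [-0.0, -0.2, -1.9]
finger_gap: 0.0422
grip_force: 50.3
```

View pics/s5.png

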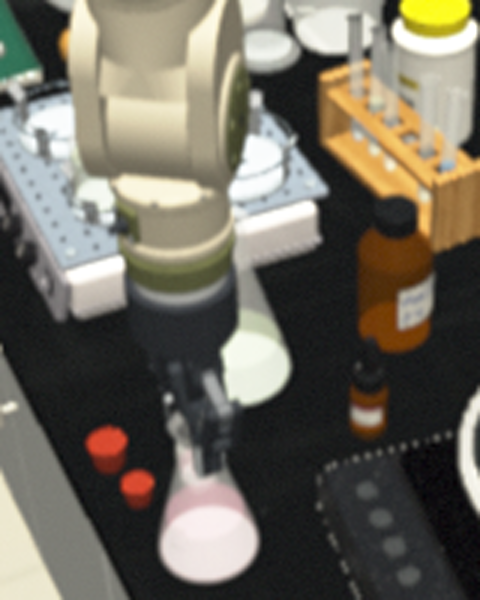

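```bash
python3 -m inch '[0,0,-1.5,0, 0,0,-2,0, 0,0,-2.5,0, 0,0,-2.5,0, 0,0,-2.5,0]'|egrep 'tcp|gap'
python3 -m inch '[0,0,-2.5,0, 0,0,-2.5,0, 0,0,-2,0, 0,0,-1.5,0, 0,0,-0.5,0]'|egrep 'tcp|gap|force'
for i in 1 2 3 4; do python3 -m inch '[-0.353,2.487,0,0, -0.353,2.487,0,0, -0.353,2.487,0,0, -0.353,2.487,0,0, -0.353,2.487,0,0]'|egrep 'tcp|gap'; done
python3 -m inch '[0,0,0,0, 0,0,0,0, 0,0,0,0, 0,0,0,0, 0,0,0,0]'
python3 - <<'E'
from h import *
snap("scene","pics/s6.png",(190,40,350,240),3)
c=lambda P:((proj("scene",P)-[190,40])*3).round()
s=get_state()['tcp_pos']
for z in(-.111,-.116,0): print(z,c(s+[0,0,z]))
print(c([.4662,.3041,.09]))
E
```

```text
tcp_pos: [0.3958, -0.1934, 0.2509]
finger_gap: 0.0417
tcp_pos: [0.3969, -0.1942, 0.3424]
wrist_force: [1.0, 0.3, -2.5]
finger_gap: 0.0419
grip_force: 50.5
tcp_pos: [0.4135, -0.0682, 0.3392]
finger_gap: 0.0419
tcp_pos: [0.4311, 0.0562, 0.3392]
finger_gap: 0.042
tcp_pos: [0.4487, 0.1805, 0.3391]
finger_gap: 0.042
tcp_pos: [0.4665, 0.3048, 0.3389]
finger_gap: 0.0417
clock: 14.93
tcp_pos: [0.4667, 0.3027, 0.3403]
orientation: [-0.0, 0.0, 1.0, -0.0]
wrist_force: [0.4, 0.0, -2.8]
finger_gap: 0.042
grip_force: 50.8
-0.111 [107. 210.]
-0.116 [108. 215.]
0 [90. 96.]
[126. 337.]
```

View pics/s6.png

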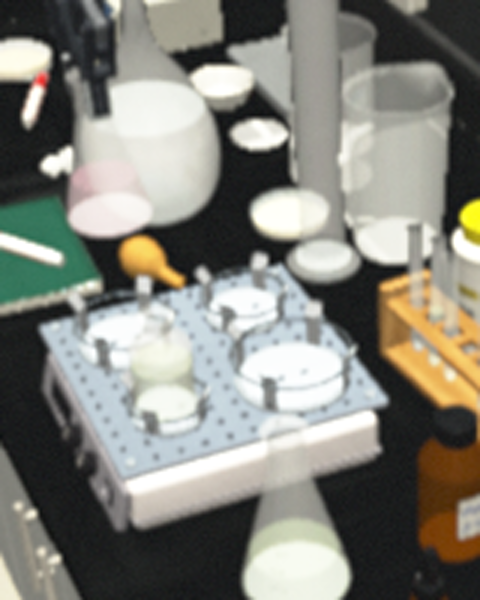

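```bash
python3 -m inch '[0,0.13,1.5,0, 0,0,2.2,0, 0,0,2.2,0, 0,0,2.2,0, 0,0,1.5,0]'|egrep 'tcp|gap|force'
python3 -m inch '[0,0,0.6,0, 0,0,0.6,0, 0,0,0.6,0, 0,0,0.6,0, 0,0,0.6,0]'|egrep 'tcp|gap|force'
python3 -m inch '[0,0,0.3,0, 0,0,0.3,0, 0,0,0.2,0, 0,0,0,0, 0,0,0,0]'|egrep 'tcp|gap|force'
```

```text
tcp_pos: [0.4662, 0.3039, 0.2425]
wrist_force: [-0.4, -0.1, -2.2]
finger_gap: 0.042
grip_force: 50.8
tcp_pos: [0.4674, 0.3051, 0.2148]
wrist_force: [-0.5, 0.9, -2.1]
finger_gap: 0.0418
grip_force: 50.9
tcp_pos: [0.467, 0.3051, 0.2065]
wrist_force: [0.2, -0.5, -2.5]
finger_gap: 0.0421
grip_force: 50.8
```

```bash
python3 -m inch '[0,0,0.1,0, 0,0,0.1,0, 0,0,0,0, 0,0,0,0, 0,0,0,0]'|egrep 'tcp|force'
python3 -m inch '[0,0,0.1,0, 0,0,0,0, 0,0,0,0, 0,0,0,0, 0,0,0,0]'|egrep 'tcp|force'
```

```text
tcp_pos: [0.4673, 0.3051, 0.2062]
wrist_force: [-2.7, -1.8, 7.6]
grip_force: 52.4
tcp_pos: [0.4676, 0.3051, 0.2062]
wrist_force: [-3.3, -2.2, 12.3]
grip_force: 53.2
```

```bash
python3 -m inch '[0,0,-0.1,0, 0,0,0,0, 0,0,0,0, 0,0,0,0, 0,0,0,0]' 0.8|egrep 'tcp|gap|force'
python3 -m inch '[0,0,-1,0, 0,0,-2,0, 0,0,-3,0, 0,0,-3.5,0, 0,0,-3.5,0]'|egrep 'tcp|gap|force'
python3 -m inch '[-1.93,-3.23,0,0, -1.93,-3.23,0,0, -1.93,-3.23,0,0, -1.93,-3.23,0,0, -1.93,-3.23,0,0]'|egrep 'tcp|gap'
python3 -m inch '[-1.93,-3.23,0,0, -1.93,-3.23,0,0, -1.93,-3.23,0,0, -1.93,-3.23,0,0, -1.93,-3.23,0,0]'|egrep 'tcp|gap'
python3 -m inch '[0,0,3,0, 0,0,3,0, 0,0,3,0, 0,0,2.5,0, 0,0,1.5,0]'|egrep 'tcp|gap|force'
python3 - <<'E'
from h import *
im=snap("scene","pics/s7.png",(220,80,390,230),4)
hsv=cv2.cvtColor(im,cv2.COLOR_BGR2HSV); m=((hsv[...,1]>120)&(hsv[...,0]<20)&(hsv[...,2]>35)).astype(np.uint8)
m[:, :315]=0;m[:,372:]=0;m[:165]=0;m[229:]=0
c=max(cv2.findContours(m,0,1)[0],key=cv2.contourArea); print("amber body bbox",cv2.boundingRect(c))
c=lambda P:((proj("scene",P)-[220,80])*4).round()
s=get_state()['tcp_pos']
for y in(-.038,0,.038): print(y,c(s+[0,y,-.008]))
for x,y in((.66,-.018),):print(c([x,y,0]),c([x,y,.147]),c([x,y,.127]), c([x,y,0.05]))
E
```

```text
tcp_pos: [0.4668, 0.3049, 0.204]
wrist_force: [-0.3, -1.2, -0.2]
finger_gap: 0.0768
grip_force: 0.0
tcp_pos: [0.4663, 0.3047, 0.3359]
wrist_force: [1.1, 0.8, 1.2]
finger_gap: 0.0769
grip_force: 0.0
tcp_pos: [0.564, 0.1421, 0.3352]
finger_gap: 0.0769
tcp_pos: [0.6605, -0.0198, 0.335]
finger_gap: 0.0765
tcp_pos: [0.6585, -0.0181, 0.2011]
wrist_force: [0.1, 0.5, -0.3]
finger_gap: 0.0769
grip_force: 0.0
amber body bbox (324, 165, 48, 63)
-0.038 [517. 370.]
0 [488. 337.]
0.038 [460. 306.]
[484. 560.] [490. 392.] [489. 416.] [486. 505.]
```

View pics/s7.png

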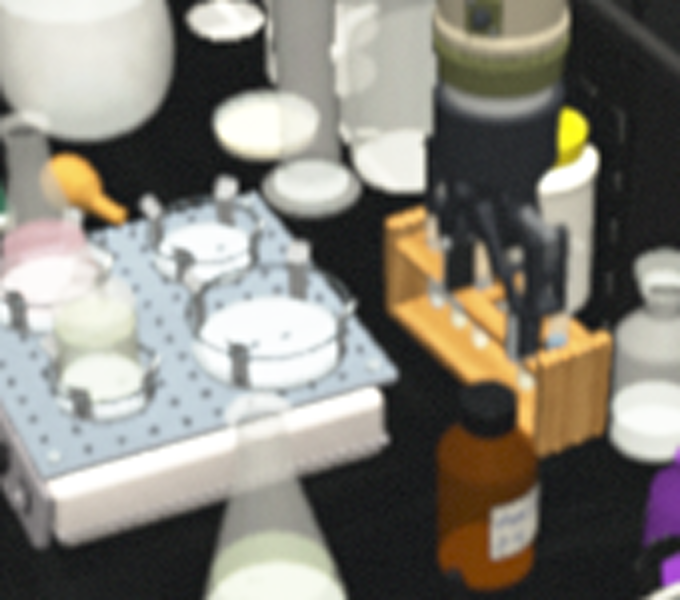

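```bash
python3 -m inch '[-0.1,0,1.5,0, 0,0,1.5,0, 0,0,1.5,0, 0,0,1.5,0, 0,0,1.1,0]'|egrep 'tcp|gap|force'
python3 -m inch '[0,0,0,0, 0,0,0,0, 0,0,0,0, 0,0,0,0, 0,0,0,0]' -1 60|egrep 'tcp|gap|force'
python3 -m inch '[0,0,0,0, 0,0,0,0, 0,0,0,0, 0,0,-0.5,0, 0,0,-1,0]'|egrep 'tcp|gap|force'
```

```text
tcp_pos: [0.6611, -0.018, 0.1332]
wrist_force: [0.4, 0.2, -0.4]
finger_gap: 0.0767
grip_force: 0.0
tcp_pos: [0.6618, -0.0184, 0.1349]
wrist_force: [-0.3, -1.0, 3.4]
finger_gap: 0.0416
grip_force: 58.5
tcp_pos: [0.6592, -0.0175, 0.1465]
wrist_force: [-0.5, 0.3, -3.8]
finger_gap: 0.0417
grip_force: 57.1
```

```bash
python3 -m inch '[0,0,-1.5,0, 0,0,-2,0, 0,0,-2.5,0, 0,0,-2.5,0, 0,0,-2.5,0]'|egrep 'tcp|gap'
python3 -m inch '[0,0,-2.5,0, 0,0,-2.5,0, 0,0,-2,0, 0,0,-1.3,0, 0,0,-0.5,0]'|egrep 'tcp|gap|force'
for i in 1 2 3; do python3 -m inch '[0.453,2.12,0,0, 0.453,2.12,0,0, 0.453,2.12,0,0, 0.453,2.12,0,0, 0.453,2.12,0,0]'|egrep 'tcp|gap'; done
python3 -m inch '[0,0,0,0, 0,0,0,0, 0,0,0,0, 0,0,0,0, 0,0,0,0]'
python3 - <<'E'
from h import *
snap("scene","pics/s8.png",(190,0,360,200),3)
c=lambda P:((proj("scene",P)-[190,0])*3).round()
s=get_state()['tcp_pos']
for z in(-.134,0): print(z,c(s+[0,0,z]))
print(c([.5918,.3009,.09]))
E
```

```text
tcp_pos: [0.6601, -0.0176, 0.2591]
finger_gap: 0.0419
tcp_pos: [0.6611, -0.0178, 0.349]
wrist_force: [-0.3, 0.4, -3.4]
finger_gap: 0.0418
grip_force: 57.1
tcp_pos: [0.6374, 0.0889, 0.3451]
finger_gap: 0.0419
tcp_pos: [0.6146, 0.195, 0.3452]
finger_gap: 0.0417
tcp_pos: [0.592, 0.301, 0.3452]
finger_gap: 0.0419
clock: 22.95
tcp_pos: [0.5931, 0.2989, 0.3461]
orientation: [-0.0, 0.001, 1.0, -0.0]
wrist_force: [0.4, 0.2, -3.1]
finger_gap: 0.0417
grip_force: 57.4
-0.134 [238. 317.]
0 [226. 182.]
[245. 426.]
```

View pics/s8.png

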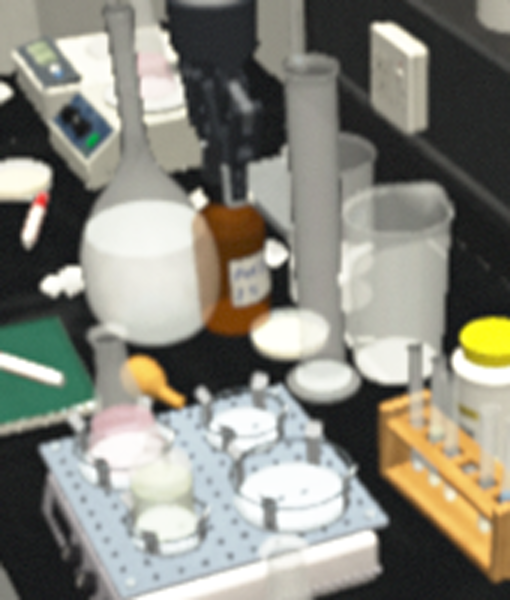

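```bash
python3 -m inch '[0.1,0.12,1.5,0, 0,0,2,0, 0,0,2,0, 0,0,2,0, 0,0,1.5,0]'|egrep 'tcp|gap|force'
python3 -m inch '[0,0,0.5,0, 0,0,0.5,0, 0,0,0.5,0, 0,0,0.5,0, 0,0,0.4,0]'|egrep 'tcp|gap|force'
python3 -m inch '[0,0,0.3,0, 0,0,0.2,0, 0,0,0.2,0, 0,0,0,0, 0,0,0,0]'|egrep 'tcp|gap|force'
```

```text
tcp_pos: [0.5916, 0.3002, 0.2546]
wrist_force: [0.2, 1.0, -2.6]
finger_gap: 0.0418
grip_force: 57.4
tcp_pos: [0.5924, 0.301, 0.2329]
wrist_force: [0.2, -0.5, -2.8]
finger_gap: 0.0418
grip_force: 57.5
tcp_pos: [0.5919, 0.3011, 0.2253]
wrist_force: [-0.4, -1.3, -4.2]
finger_gap: 0.0415
grip_force: 57.2
```

```bash
python3 -m inch '[0,0,0.1,0, 0,0,0.1,0, 0,0,0,0, 0,0,0,0, 0,0,0,0]'|egrep 'tcp|force'
python3 -m inch '[0,0,0.1,0, 0,0,0,0, 0,0,0,0, 0,0,0,0, 0,0,0,0]'|egrep 'tcp|force'
```

```text
tcp_pos: [0.5925, 0.3011, 0.2252]
wrist_force: [-1.8, -2.3, 5.6]
grip_force: 59.8
tcp_pos: [0.5927, 0.3011, 0.2251]
wrist_force: [-1.7, -3.0, 9.0]
grip_force: 60.7
```

```bash
python3 -m inch '[0,0,-0.1,0, 0,0,0,0, 0,0,0,0, 0,0,0,0, 0,0,0,0]' 0.8|egrep 'tcp|gap|force'
python3 -m inch '[0,0,-1,0, 0,0,-2,0, 0,0,-3,0, 0,0,-3,0, 0,0,-3,0]'|egrep 'tcp|gap|force'
python3 -m inch '[0.84,-3.02,0,0, 0.84,-3.02,0,0, 0.84,-3.02,0,0, 0.84,-3.02,0,0, 0.84,-3.02,0,0]'|egrep 'tcp|gap'
python3 -m inch '[0.84,-3.02,0,0, 0.84,-3.02,0,0, 0.84,-3.02,0,0, 0.84,-3.02,0,0, 0.84,-3.02,0,0]'|egrep 'tcp|gap'
python3 -m inch '[0,0,2,0, 0,0,3,0, 0,0,3,0, 0,0,2.5,0, 0,0,1.5,0]'|egrep 'tcp|gap|force'
python3 - <<'E'
from h import *
im=snap("scene","pics/s9.png",(210,80,360,260),4*.83)
k=4*.83
c=lambda P:((proj("scene",P)-[210,80])*k).round()
s=get_state()['tcp_pos']
for y in(-.038,0,.038): print(y,c(s+[0,y,-.008]))
for x,y in((.508,-.001),):print(c([x,y,0]),c([x,y,.171]))
E
```

```text
tcp_pos: [0.5918, 0.3013, 0.223]
wrist_force: [0.3, 0.1, -0.7]
finger_gap: 0.077
grip_force: 0.0
tcp_pos: [0.5915, 0.3011, 0.3452]
wrist_force: [0.9, 0.1, 1.4]
finger_gap: 0.0766
grip_force: 0.0
tcp_pos: [0.5494, 0.1491, 0.3441]
finger_gap: 0.0769
tcp_pos: [0.5073, -0.0021, 0.3442]
finger_gap: 0.0767
tcp_pos: [0.5068, -0.0008, 0.2213]
wrist_force: [-0.0, 1.0, 0.4]
finger_gap: 0.0773
grip_force: 0.0
-0.038 [267. 329.]
0 [245. 301.]
0.038 [224. 273.]
[262. 509.] [251. 344.]
```

View pics/s9.png

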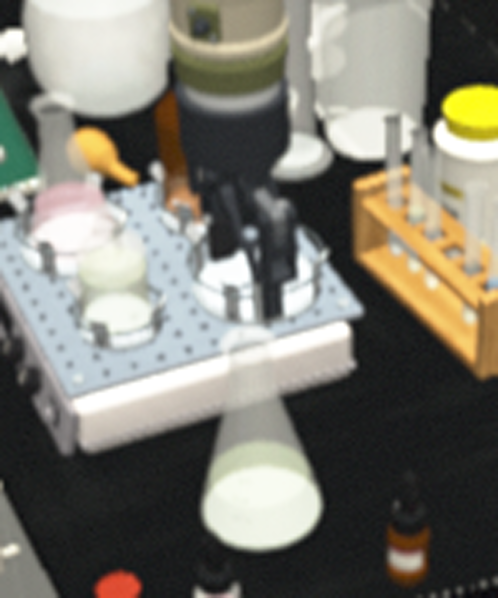

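```bash
python3 -m inch '[0,0,1.5,0, 0,0,1.5,0, 0,0,1.5,0, 0,0,1.5,0, 0,0,1.3,0]'|egrep 'tcp|gap|force'
python3 -m inch '[0,0,0,0, 0,0,0,0, 0,0,0,0, 0,0,0,0, 0,0,0,0]' -1 50|egrep 'tcp|gap|force'
python3 -m inch '[0,0,0,0, 0,0,0,0, 0,0,0,0, 0,0,-0.5,0, 0,0,-1,0]'|egrep 'tcp|gap|force'
```

```text
tcp_pos: [0.5086, -0.0008, 0.1508]
wrist_force: [-0.6, -1.6, -0.1]
finger_gap: 0.0771
grip_force: 0.0
tcp_pos: [0.5091, -0.0008, 0.1519]
wrist_force: [-0.1, 1.8, 4.8]
finger_gap: 0.047
grip_force: 51.8
tcp_pos: [0.5068, -0.0008, 0.1647]
wrist_force: [-0.2, -0.1, -2.7]
finger_gap: 0.047
grip_force: 51.0
```

```bash
python3 -m inch '[0,0,-1.5,0, 0,0,-2,0, 0,0,-2.5,0, 0,0,-2.5,0, 0,0,-2.5,0]'|egrep 'tcp|gap'
python3 -m inch '[0,0,-2.5,0, 0,0,-2,0, 0,0,-1.5,0, 0,0,-1,0, 0,0,-0.3,0]'|egrep 'tcp|gap|force'
for i in 1 2; do python3 -m inch '[-0.8,1.76,0,0, -0.8,1.76,0,0, -0.8,1.76,0,0, -0.8,1.76,0,0, -0.8,1.76,0,0]'|egrep 'tcp|gap'; done
python3 -m inch '[0,0,0,0, 0,0,0,0, 0,0,0,0, 0,0,0,0, 0,0,0,0]'|egrep 'tcp|gap|force'
python3 - <<'E'
from h import *
k=3
snap("scene","pics/s10.png",(190,40,360,230),3)
c=lambda P:((proj("scene",P)-[190,40])*3).round()
s=get_state()['tcp_pos']
for z in(-.151,0): print(z,c(s+[0,0,z]))
print(c([.5884,.1756,.09]))
E
```

```text
tcp_pos: [0.5073, -0.0009, 0.2768]
finger_gap: 0.0471
tcp_pos: [0.5083, -0.0011, 0.3507]
wrist_force: [-0.3, -0.3, -2.3]
finger_gap: 0.047
grip_force: 51.0
tcp_pos: [0.5477, 0.0878, 0.3478]
finger_gap: 0.0466
tcp_pos: [0.5878, 0.1759, 0.3476]
finger_gap: 0.0466
tcp_pos: [0.5876, 0.1743, 0.3485]
wrist_force: [-0.0, -0.2, -2.5]
finger_gap: 0.047
grip_force: 51.3
-0.151 [287. 276.]
0 [277. 120.]
[293. 372.]
```

View pics/s10.png

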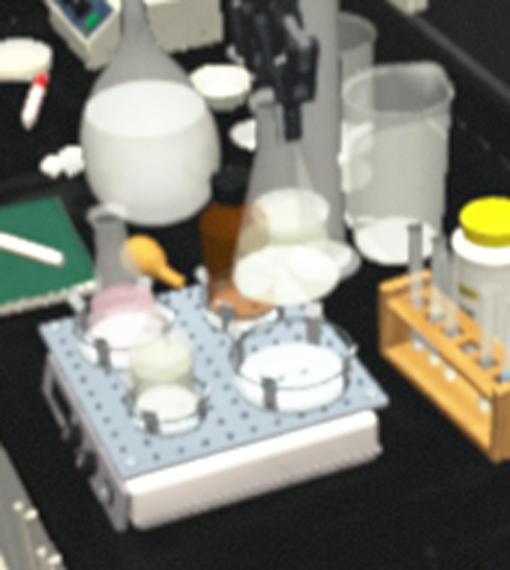

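```bash
python3 -m inch '[-0.05,0.1,1.2,0, 0,0,1.5,0, 0,0,1.7,0, 0,0,1.5,0, 0,0,1.2,0]'|egrep 'tcp|gap|force'
python3 -m inch '[0,0,0.5,0, 0,0,0.5,0, 0,0,0.5,0, 0,0,0.5,0, 0,0,0.5,0]'|egrep 'tcp|gap|force'
python3 -m inch '[0,0,0.3,0, 0,0,0.2,0, 0,0,0.2,0, 0,0,0,0, 0,0,0,0]'|egrep 'tcp|gap|force'
```

```text
tcp_pos: [0.5879, 0.1755, 0.2763]
wrist_force: [0.5, 0.2, -2.2]
finger_gap: 0.0468
grip_force: 51.3
tcp_pos: [0.5888, 0.1761, 0.2526]
wrist_force: [1.1, -0.0, -2.3]
finger_gap: 0.0471
grip_force: 51.3
tcp_pos: [0.5884, 0.1762, 0.2454]
wrist_force: [0.1, 0.5, -1.4]
finger_gap: 0.0468
grip_force: 51.3
```

```bash
python3 -m inch '[0,0,0.1,0, 0,0,0.1,0, 0,0,0.1,0, 0,0,0,0, 0,0,0,0]'|egrep 'tcp|force'
python3 -m inch '[0,0,0.1,0, 0,0,0,0, 0,0,0,0, 0,0,0,0, 0,0,0,0]'|egrep 'tcp|force'
```

```text
tcp_pos: [0.5884, 0.1762, 0.2423]
wrist_force: [-0.2, -0.3, -1.7]
grip_force: 51.3
tcp_pos: [0.5887, 0.1763, 0.242]
wrist_force: [-0.2, 0.4, 2.9]
grip_force: 52.2
```

Touched down at the expected height; release, go up and look.

```bash
python3 -m inch '[0,0,0,0, 0,0,0,0, 0,0,0,0, 0,0,0,0, 0,0,0,0]' 0.8|egrep 'tcp|gap|force'
python3 -m inch '[0,0,-1,0, 0,0,-2,0, 0,0,-3,0, 0,0,-3,0, 0,0,-3,0]'|egrep 'tcp|gap|force'
python3 -m inch '[2,-4,0,0, 2,-4,0,0, 2,-3.6,0,0, 2,-3.6,0,0, 2,-3.6,0,0]'|egrep 'tcp'
python3 -m inch '[2,-3.6,0,0, 2,-3.6,0,0, 1,-3.6,0,0, 0,-3.6,0,0, 0,-3.6,0,0]'
python3 - <<'E'
from h import *
a=snap("scene","pics/sa.png",(190,80,350,240),3); b=snap("top","pics/ta.png",(150,190,350,330),3)
A=cv2.imread("pics/sa.png");B=cv2.imread("pics/ta.png")
cv2.imwrite("pics/both.png",cv2.resize(np.vstack([np.pad(A,((0,0),(0,120),(0,0))),B]),None,fx=.66,fy=.66,interpolation=cv2.INTER_AREA))
E
```

```text
tcp_pos: [0.5883, 0.1761, 0.2411]
wrist_force: [0.1, -0.6, 0.5]
finger_gap: 0.0767
grip_force: 0.0
tcp_pos: [0.588, 0.1761, 0.3633]
wrist_force: [1.0, 0.9, -0.0]
finger_gap: 0.0765
grip_force: 0.0
tcp_pos: [0.4901, -0.0076, 0.3622]
clock: 34.35
tcp_pos: [0.4402, -0.188, 0.3629]
orientation: [0.001, 0.0, 1.0, -0.001]
wrist_force: [0.7, 0.0, -0.7]
finger_gap: 0.0768
grip_force: 0.0
```

View pics/both.png

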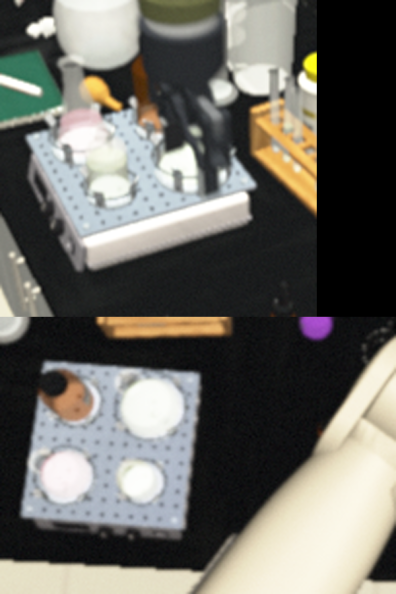

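The top and scene crops show all four vessels upright inside their own clamps: large (top 226,235), small (183,270), amber (188,232), clear (222,273). The gripper is clear of them.

```bash
python3 - <<'E'
from h import *
print("amber cap xy",on("top",(150+54/1.98,190+67/1.98),.237))
print(env.hand_in())
E
```

```text
amber cap xy [0.58311292 0.29549737]
the job is handed in; nothing more can be done
None
```

The job is handed in: all four vessels were set down gently and upright in the clamps of their own size, the arm was clear of them, and I never moved near the two droppers, though I did not re-measure them; no verdict was returned.

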